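# Load a ring and close the rivet station's guard

## Task

Put the bare steel ring from the black mat onto the round post of the riveting station, fully down, and let go of it. Then push the clear sliding guard shut by its orange handle until its latch clicks and holds by itself, without ramming it on past the click against the stop. Leave the finished rings and the blue bottle where they are.

Things in the scene. Friction and masses are not known exactly. Their poses are not given: they have to be found in the camera images.
- machine: Riveting station, fixed to the bench; grey base plate 195 x 410 mm, 18 mm thick. Origin on the bench directly under the centre of the nest. Its +y points to the end where the guard parks open (the guard closes along the station's -y); its +x points away from the robot to a blue rivet head, 70 mm high above the plate, whose nose ends 84 mm from the nest centre.
- nest (a point): Centre of the blue round seat (68 mm across, top 24 mm above the bench) on which the ring must lie flat. A dark steel post of 39 mm diameter, with 5 mm chamfer, stands 16 mm above this point at its centre. Axes as the station's.
- ring: The bare polished steel ring to load, lying flat on the 4 mm thick black rubber mat: outer diameter 60, bore 44, height 28 mm, 0.08 to 0.17 kg. Origin at the centre of its underside. (Rings with black clips in the grey tray are finished.)
- handle (a point): Top centre of the orange handle on the guard: an upright block 60 mm wide (across the travel), 14 mm thick (along the travel), 36 mm tall, standing on the guard's clear roof, 36 mm below this point. 114 mm above the bench. Axes as the station's.
- hood (a joint): Travel of the clear guard (hood 128 x 110 mm, 78 mm high, open at its leading end, 95 mm ahead of the handle centre): 0 = fully open, grows in m as it shuts along the station's -y. Slides with about 1.2 N. A spring buffer pushes back over the last 12 mm, so the guard springs back if the latch has not caught. It is held somewhere from 0.147 to 0.172.
- latch: Grey latch housing 36 x 77 mm, 55 mm high, at the plate's -y end on the robot's side. The catch inside was set by hand along a slot: its place differs each time, and this pose does not tell it. The push needed rises to 7 to 10 N over the last 20 mm, then falls off by 2 N or more at the click; 3 to 5 mm past the click is a hard stop. Over 30 N between guard and latch bends it.
- pin (a joint): Lift of the latch's red-tipped catch pin, which sticks up out of the housing roof, in m: 0 = down; the guard's tooth lifts it by 6 to 7 mm over the 20 mm before the click, then at the click it drops to about 2 mm and stays there (a green band shows) while the latch holds.
- done0: Finished ring with black clips, standing in the grey tray; to be left alone. Same size as the bare ring.
- done1: Another finished ring in the grey tray; to be left alone.
- done2: Another finished ring in the grey tray; to be left alone.
- cleaner: Blue bottle, 68 mm across, 190 mm high, standing at the far left; to be left alone. Origin at the centre of its underside.

How it is judged:
By the outcome, as a careful person would: the job done as asked, in the order asked, and still so for the second after the job is handed in, with the robot touching nothing.
It also fails if it takes over 72 s, if anything falls off the work surface, if the arm or the gripper's body presses on something with over 40 N, if the wrist force passes 120 N, or if a joint passes its speed limit or range.

## Robot

A 6-joint arm with a two-finger parallel gripper is mounted at the origin on the work surface. World frame = base frame: x ahead of the robot, y to its left, z up, the work surface at z = 0. Lengths are in m, angles in rad, forces in N, time in s.
With the tool pointing down it reaches from about 0.375 to 0.9 m from the base axis. Payload 3.1 kg.
Tool frame: the origin (TCP) lies between the finger pads; the fingertips stand 17 mm ahead of it and the grasp point (between the pads) lies 2 mm behind it; z points along the fingers, y is the line along which they close (so a half turn about z gives the same grasp; the last joint's range is limited). The gripper opens to 85 mm and grips with 20 to 120 N. Pads are 22 mm wide; open, the fingers measure 114 mm over their backs; the gripper's body (76 mm by 85 mm) begins 54 mm behind the grasp point. The pads swing forward as they close: fully open they stand 13 mm farther back than shut.
Start: joints at [-1.387, 0.527, 1.433, -0, 1.181, -0.178], TCP at [0.221, -0.585, 0.248] pointing down, gripper open.
Joint ranges: [-3.08, 3.08], [-0.75, 2.2], [0.22, 2.44], [-1.43, 4.57], [0, 2.65], [-2.85, 2.85]. Speed limits (rad/s): [2.79, 2.79, 3.14, 3.14, 3.14, 3.14].

## Interface

Orientations are given as a unit quaternion [x, y, z, w].
In Python, from station import sense, vision, order gives the robot as it stands.
- The arm moves only by the shell command python3 -m crank 'ROWS' [OPENING] [FORCE]. ROWS is JSON, a list of rows, each an object with "dp": the shift along the world's x, y, z in units of 30 mm (1.0 is 30 mm), a list of three; "angular": the turn, a rotation vector about the world's x, y, z in degrees, a list of three. In form: [{"dp": [dx, dy, dz], "angular": [ax, ay, az]}, ...]. A call has 1 to 20 rows; each row shifts and turns the commanded pose from where the row before left it; what a row does not reach is not made up. A row lasts 1/10 s, in which the tool goes at most 50 mm and 8.59 degrees, less where a joint would pass 70% of its speed; a pose out of reach is approached as far as the arm can. A call is refused whole if a number of a shift passes 1 or a number of a turn 8.59, either way. A call with a gripper value outside its range is refused whole. OPENING is the closure, from 0 (fully open) to 1 (shut), set as the call begins (- or left out, the last holds). The fingers move at their own pace and stop on an object; FORCE is the grip in N (left out, the last holds). Time passes only in rows, so rows that do not move let the fingers close. It gives the time, the measured TCP pose, the force, the opening and the grip force at its end, in the units of the state.
- sense(): the state, without advancing time (a new reading comes with each control period).
- vision.snapshot(name): name is "scene" or "top"; returns a dict with "image" (384x512x3 uint8, blue, green, red), "range_z" (384x512 float32, m along the optical axis (not along the pixel's ray), 0 where there is no reading), "mtx" (3x3 intrinsics, pixels), "pose" (4x4, takes a point from camera to world coordinates). Camera axes: x right, y down, z forward; pixel columns grow to the right and rows downward; lengths in m; the calibration is good to about 2 mm. A picture is of the moment at which its call begins.
- order.sign_off(): hands the job in; it is judged then, once.
The state is a dict: "t": time; "q": joint angles; "qd": joint speeds; "tau": joint torques, N m; "tcp_pos": TCP position; "tool_rot": TCP orientation; "force": force on the tool from outside, world axes, zero at the start; "ft_torque": the same for the moment, N m; "finger_gap": opening from 0.0 (shut) to 1.0 (fully open); "gripper_force": force on a finger pad.
Only numpy, scipy, OpenCV 4.12 (cv2) and the standard library are available. Lean on these libraries where they do the work, as an engineer would, in place of code of your own. Each camera call takes 0.05 s, during which the arm holds its last target. There are 200 camera calls.

## Working session

There is one attempt and no reset: what is moved stays moved. The work goes in short steps, Python scripts to look and compute and a shell command to move; the robot and the scene stay as the last step left them, time stands still between calls to the robot, and variables do not carry over. Pictures are saved under pics/ and viewed, at most 10 in all, crops included, and the job is handed in when it is done.

```bash
mkdir -p pics; ls; cat > h.py <<'E'
import numpy as np, cv2, sys
from station import sense, vision, order
def snap(n,save=None):
    s=vision.snapshot(n)
    if save: cv2.imwrite(f'pics/{save}.png',s['image'])
    np.savez(f'{n}.npz',**{k:np.array(v) for k,v in s.items()})
    return s
def cloud(s):
    K=np.array(s['mtx']);T=np.array(s['pose']);d=s['range_z']
    v,u=np.indices(d.shape)
    p=np.stack([(u-K[0,2])/K[0,0]*d,(v-K[1,2])/K[1,1]*d,d],-1)
    w=p@T[:3,:3].T+T[:3,3]; w[d==0]=np.nan
    return w
E
python3 - <<'E'
from h import *
for n in('scene','top'):
    s=snap(n,n+'0'); print(n,np.round(s['pose'],3).tolist(),np.round(s['mtx'],1).tolist())
print(sense())
E
```

```text
pics
scene [[-0.194, 0.806, -0.56, 1.317], [0.981, 0.155, -0.118, 0.233], [-0.008, -0.572, -0.82, 1.195], [0.0, 0.0, 0.0, 1.0]] [[361.9, 0.0, 255.2], [0.0, 361.9, 195.7], [0.0, 0.0, 1.0]]
top [[0.005, -0.984, 0.178, 0.306], [-1.0, -0.004, 0.003, 0.067], [-0.003, -0.178, -0.984, 1.547], [0.0, 0.0, 0.0, 1.0]] [[499.1, 0.0, 260.1], [0.0, 499.1, 185.5], [0.0, 0.0, 1.0]]
{'t': 0.1, 'q': array([-1.38752798e+00,  5.28363701e-01,  1.43377982e+00, -4.84454716e-05,
        1.18142319e+00, -1.78533574e-01]), 'qd': array([ 0.00080475, -0.00145997, -0.00138886, -0.00052059,  0.00137192,
        0.00128297]), 'tau': array([ 2.80817784e-05, -4.43305278e+01, -1.78585804e+01, -2.14499642e-04,
        3.87514461e-03,  1.69971923e-05]), 'tcp_pos': array([ 0.22110602, -0.58391864,  0.24743549]), 'tool_rot': array([ 9.83679857e-01,  1.79924883e-01, -2.47371221e-05, -9.86973139e-04]), 'force': array([0.43689526, 0.23222345, 0.61579349]), 'ft_torque': array([-0.02935509, -0.02860526, -0.01722308]), 'gripper_force': 0.0, 'finger_gap': 1.0009471447622358}
```

View pics/scene0.png

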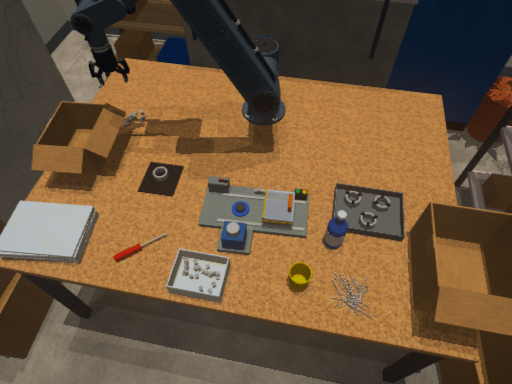

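View pics/top0.png

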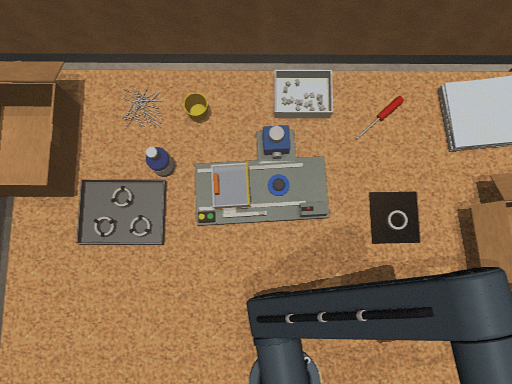

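Top view: the bare ring is on the mat at (398,219), the nest at (278,185), the orange handle at (216,184) and the latch with its red pin at (308,210). The finished rings are in the tray at the left, and the bottle is at (158,160).

```bash
python3 - <<'E'
from h import *
for n in('scene','top'):
    s=dict(np.load(n+'.npz')); w=cloud(s); im=s['image'].astype(int)
    hsv=cv2.cvtColor(s['image'],cv2.COLOR_BGR2HSV)
    H,S,V=[hsv[...,i].astype(int) for i in range(3)]
    X,Y,Z=w[...,0],w[...,1],w[...,2]
    # ring: points z 24..40 near mat
    reg=(slice(195,245),slice(370,420)) if n=='top' else (slice(158,195),slice(138,184))
    m=np.zeros(Z.shape,bool); m[reg]=True
    r=m&(Z>.022)&(Z<.045); p=w[r]
    if len(p):
        c,rad=cv2.minEnclosingCircle(p[:,:2].astype(np.float32)); print(n,'ring',len(p),c,rad,np.median(p[:,2]), p.min(0),p.max(0))
    # blue seat
    reg=(slice(165,205),slice(262,296)) if n=='top' else (slice(198,220),slice(228,252))
    m=np.zeros(Z.shape,bool); m[reg]=True
    b=m&(H>100)&(H<130)&(S>120); p=w[b&(Z<.035)]; print('seat',len(p),p.min(0),p.max(0),(p.min(0)+p.max(0))/2)
    p=w[m&(Z>.034)&(Z<.048)]; print('post',len(p),p.min(0),p.max(0),np.median(p,0)) if len(p) else 0
    reg=(slice(165,205),slice(205,225)) if n=='top' else (slice(185,220),slice(280,298))
    m=np.zeros(Z.shape,bool); m[reg]=True
    o=m&(H<20)&(S>150)&(V>100); p=w[o&(Z>.105)]; print('handle',o.sum(),len(p),p.min(0),p.max(0),np.mean(p,0)) if len(p) else print(w[o])
    # plate orientation
    reg=(slice(150,230),slice(190,335)) if n=='top' else (slice(170,245),slice(190,315))
    m=np.zeros(Z.shape,bool); m[reg]=True
    q=m&(Z>.012)&(Z<.026)&(S<60); p=w[q][:,:2].astype(np.float32); print('plate',cv2.minAreaRect(p))
    rd=m&((H<8)|(H>172))&(S>150)&(V>70)&(Z>.05)&(Y<.1); p=w[rd]; print('red',len(p),p.mean(0) if len(p) else '', np.argwhere(rd).mean(0))
E
```

```text
scene ring 93 (0.4785059988498688, -0.34213271737098694) 0.03122418373823166 0.03161162619102598 [ 0.45014739 -0.37044543  0.02335972] [ 0.5094074  -0.31384965  0.03808854]
seat 127 [ 0.55147774 -0.01424925  0.01636091] [0.61859514 0.05049112 0.03240101] [0.58503644 0.01812094 0.02438096]
post 62 [0.56966657 0.00210856 0.0351182 ] [0.60329307 0.03796881 0.04632629] [0.58786812 0.02050834 0.03877065]
handle 141 46 [0.54762377 0.19764913 0.10894889] [0.60256578 0.21144029 0.11942315] [0.57684059 0.20449432 0.11393056]
plate ((0.6061587929725647, 0.07494157552719116), (0.26876044273376465, 0.4077938199043274), 4.93924617767334)
red 4 [ 0.50604443 -0.06765447  0.08015996] [179.75 222.25]
top ring 160 (0.47740745544433594, -0.3468267321586609) 0.030181458219885826 0.031287124882094175 [ 0.44760024 -0.37686183  0.02215563] [ 0.5064759  -0.31753114  0.03832405]
seat 229 [ 0.55130264 -0.01429212  0.01453545] [0.61772944 0.04813501 0.03410323] [0.58451604 0.01692145 0.02431934]
post 107 [ 0.56535558 -0.0011553   0.03401134] [0.60352807 0.03284632 0.045757  ] [0.5841996  0.01446521 0.03842358]
handle 85 83 [0.54559618 0.19458254 0.10632644] [0.60241172 0.20767842 0.12336357] [0.57151383 0.20178117 0.11367363]
plate ((0.5842676162719727, 0.07146966457366943), (0.22580009698867798, 0.407875120639801), 3.719965934753418)
red 8 [ 0.50471319 -0.06941351  0.080774  ] [207.875 307.875]
```

```bash
python3 - <<'E'
from h import *
a=cv2.imread('pics/top0.png')[145:250,185:425]; b=cv2.imread('pics/scene0.png')[150:260,190:320]
a=cv2.resize(a,None,fx=3,fy=3,interpolation=3); b=cv2.resize(b,None,fx=2.5,fy=2.5,interpolation=3)
o=np.zeros((600,720,3),np.uint8); o[:315]=a; o[320:320+275,:325]=b; cv2.imwrite('pics/z0.png',o)
E
```

```text
(no output)
```

View pics/z0.png

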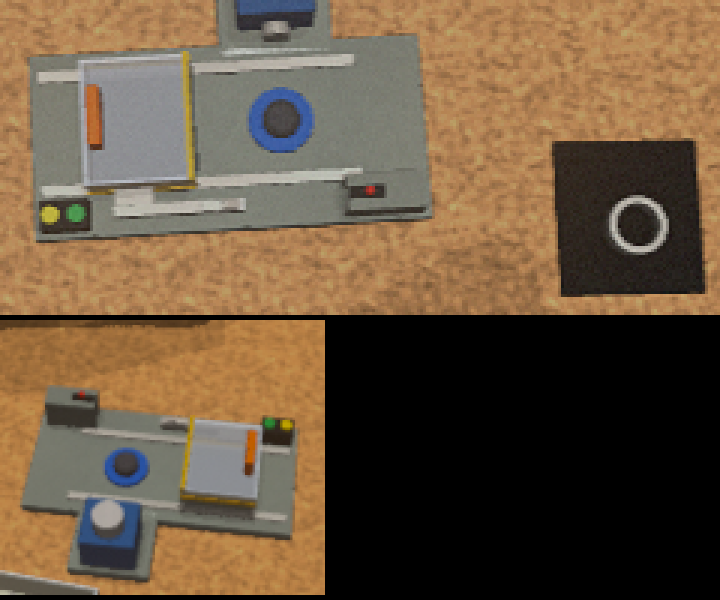

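Station yaw is about +3.7°, the nest is at about (0.586, 0.017), and the ring is at about (0.478, -0.3445). I'll check box height along the path first.

```bash
python3 - <<'E'
from h import *
for n in('scene','top'):
    w=cloud(dict(np.load(n+'.npz'))).reshape(-1,3); w=w[~np.isnan(w[:,0])]
    a=np.array([.221,-.584]);b=np.array([.478,-.3445]);d=b-a;L=np.hypot(*d)
    t=(w[:,:2]-a)@d/L; s=np.abs((w[:,:2]-a)@np.array([-d[1],d[0]])/L)
    for k in np.arange(.0,.41,.05):
        m=(t>k)&(t<k+.05)&(s<.1)&(w[:,2]<.5); print(n,round(k,2),m.sum(),w[m,2].max().round(3) if m.any() else '')
    m=(w[:,1]<-.4)&(w[:,2]>.04)&(w[:,2]<.22)&(w[:,0]>.2)&(w[:,0]<.8); print(w[m].min(0),w[m].max(0))
E
```

```text
scene 0.0 1490 0.499
scene 0.05 562 0.5
scene 0.1 460 0.149
scene 0.15 388 0.125
scene 0.2 394 0.01
scene 0.25 401 0.013
scene 0.3 401 0.038
scene 0.35 491 0.038
scene 0.4 487 0.01
[ 0.25359177 -0.83032808  0.04000976] [ 0.79997035 -0.51068115  0.17429076]
top 0.0 50 0.16
top 0.05 270 0.162
top 0.1 706 0.144
top 0.15 867 0.126
top 0.2 1061 0.01
top 0.25 1050 0.017
top 0.3 1023 0.038
top 0.35 1040 0.037
top 0.4 1014 0.013
[ 0.27121308 -0.70730421  0.04011158] [ 0.79998926 -0.51541823  0.17379218]
```

```bash
python3 -m crank '[{"dp":[0.95,0.9,0],"angular":[0,0,-4]},{"dp":[0.95,0.9,0],"angular":[0,0,-4]},{"dp":[0.95,0.9,0],"angular":[0,0,-4]},{"dp":[0.95,0.9,0],"angular":[0,0,-5]},{"dp":[0.95,0.9,0],"angular":[0,0,0]},{"dp":[0.95,0.9,0],"angular":[0,0,0]},{"dp":[0.95,0.9,-0.6],"angular":[0,0,0]},{"dp":[0.95,0.9,-1],"angular":[0,0,0]},{"dp":[0.95,0.8,-1],"angular":[0,0,0]},{"dp":[0,0,-1],"angular":[0,0,0]},{"dp":[0,0,-1],"angular":[0,0,0]},{"dp":[0,0,0],"angular":[0,0,0]},{"dp":[0,0,0],"angular":[0,0,0]}]' 0 40; python3 - <<'E'
from h import *
from scipy.spatial.transform import Rotation as R
s=sense(); M=R.from_quat(s['tool_rot']).as_matrix(); print(s['t'],s['tcp_pos'],M.round(3).tolist())
# ring refit in both cams
for n in('scene','top'):
    c=snap(n,n+'1'); w=cloud(c); Z=w[...,2]
    m=(np.hypot(w[...,0]-.478,w[...,1]+.3445)<.045)&(Z>.02)&(Z<.045); p=w[m]
    print(n,len(p), cv2.minEnclosingCircle(p[:,:2].astype(np.float32)) if len(p) else '')
E
```

```text
t: 1.4
tcp_pos: [0.4776, -0.3444, 0.11]
tool_rot: [0.999, 0.032, -0.001, -0.001]
force: [-0.1, -0.4, 0.9]
finger_gap: 0.998
gripper_force: 0.0
1.4 [ 0.477551   -0.34436338  0.10998762] [[0.998, 0.065, -0.001], [0.065, -0.998, 0.001], [-0.001, -0.001, -1.0]]
scene 102 ((0.4758235812187195, -0.34235110878944397), 0.033602796494960785)
top 0
```

```bash
python3 -m crank '[{"dp":[0,0,-0.9],"angular":[0,0,0]},{"dp":[0,0,-0.9],"angular":[0,0,0]},{"dp":[0,0,-0.7],"angular":[0,0,0]},{"dp":[0,0,-0.33],"angular":[0,0,0]},{"dp":[0,0,0],"angular":[0,0,0]}]'; python3 -m crank '[{"dp":[0,0,0],"angular":[0,0,0]},{"dp":[0,0,0],"angular":[0,0,0]},{"dp":[0,0,0],"angular":[0,0,0]},{"dp":[0,0,0],"angular":[0,0,0]},{"dp":[0,0,0],"angular":[0,0,0]},{"dp":[0,0,0],"angular":[0,0,0]}]' 1 40
```

```text
t: 2.0
tcp_pos: [0.4777, -0.3449, 0.0255]
tool_rot: [0.999, 0.032, -0.0, -0.0]
force: [0.2, -0.1, -0.1]
finger_gap: 1.003
gripper_force: 0.0
t: 2.6
tcp_pos: [0.4786, -0.3455, 0.0274]
tool_rot: [0.999, 0.033, 0.001, 0.001]
force: [-1.2, 0.6, 5.1]
finger_gap: 0.68
gripper_force: 42.7
```

```bash
python3 -m crank '[{"dp":[0,0,0.5],"angular":[0,0,0]},{"dp":[0,0,1],"angular":[0,0,0]},{"dp":[0,0,1],"angular":[0,0,0]},{"dp":[0,0,1],"angular":[0,0,0]},{"dp":[0,0,0.5],"angular":[0,0,0]},{"dp":[0,0,0],"angular":[0,0,0]},{"dp":[0,0,0],"angular":[0,0,0]}]'; python3 - <<'E'
from h import *
t=sense()['tcp_pos'];print(t)
o=[]
for n in('scene','top'):
    c=snap(n,n+'2'); w=cloud(c)
    K=c['mtx'];T=np.linalg.inv(c['pose']); p=T[:3,:3]@t+T[:3,3]; u,v=[int(round(x)) for x in (K@p/p[2])[:2]]; print(n,u,v)
    o.append(cv2.resize(c['image'][v-30:v+30,u-30:u+30],(390,390),interpolation=3))
    m=(np.hypot(w[...,0]-t[0],w[...,1]-t[1])<.05)&(abs(w[...,2]-t[2])<.03); q=w[m]; print(len(q),q.min(0)-t,q.max(0)-t)
cv2.imwrite('pics/z2.png',np.hstack(o))
E
```

```text
t: 3.3
tcp_pos: [0.4776, -0.3442, 0.146]
tool_rot: [0.999, 0.033, 0.0, 0.0]
force: [0.2, 0.3, -1.1]
finger_gap: 0.681
gripper_force: 43.7
[ 0.47758848 -0.34422062  0.14597226]
scene 153 153
223 [-0.02633366 -0.04106124 -0.02335505] [0.03092532 0.04731483 0.02971043]
top 408 215
7 [ 0.01570504  0.01201732 -0.02252581] [0.02470926 0.02174969 0.00513197]
```

View pics/z2.png

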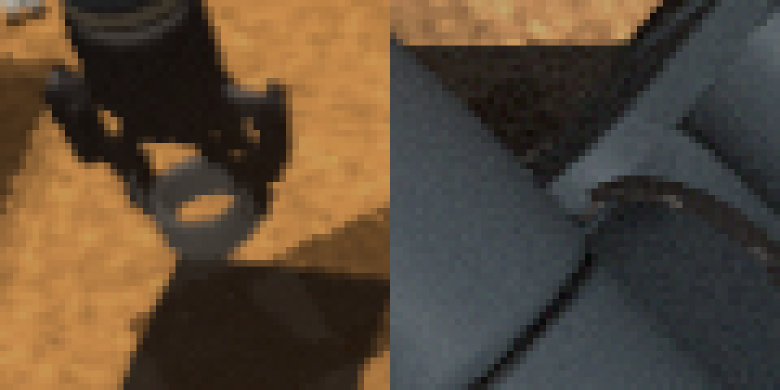

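Ring is held level in the fingers, with the bore visible at (204,207) of the left crop. Moving it above the nest.

```bash
python3 -m crank '[{"dp":[0.28,0.93,0],"angular":[0,0,0]},{"dp":[0.28,0.93,0],"angular":[0,0,0]},{"dp":[0.28,0.93,0],"angular":[0,0,0]},{"dp":[0.28,0.93,0],"angular":[0,0,0]},{"dp":[0.28,0.93,0],"angular":[0,0,0]},{"dp":[0.28,0.93,0],"angular":[0,0,0]},{"dp":[0.28,0.93,0],"angular":[0,0,0]},{"dp":[0.28,0.93,0],"angular":[0,0,0]},{"dp":[0.28,0.93,0],"angular":[0,0,0]},{"dp":[0.28,0.93,0],"angular":[0,0,0]},{"dp":[0.28,0.93,0],"angular":[0,0,0]},{"dp":[0.28,0.93,0],"angular":[0,0,0]},{"dp":[0.25,0.89,-0.4],"angular":[0,0,0]},{"dp":[0,0,-0.8],"angular":[0,0,0]},{"dp":[0,0,-0.8],"angular":[0,0,0]},{"dp":[0,0,0],"angular":[0,0,0]},{"dp":[0,0,0],"angular":[0,0,0]}]'; python3 - <<'E'
from h import *
t=sense()['tcp_pos'];print(t)
o=[]
for n in('scene','top'):
    c=snap(n,n+'3')
    K=c['mtx'];T=np.linalg.inv(c['pose'])
    im=c['image'].copy(); p=T[:3,:3]@(t-[0,0,.02])+T[:3,3]; u,v=[int(round(x)) for x in (K@p/p[2])[:2]]
    o.append(cv2.resize(c['image'][v-30:v+30,u-30:u+30],(390,390),interpolation=3))
cv2.imwrite('pics/z3.png',np.hstack(o))
E
```

```text
t: 5.1
tcp_pos: [0.5852, 0.0171, 0.0843]
tool_rot: [0.999, 0.032, -0.002, -0.0]
force: [0.4, 0.5, -1.2]
finger_gap: 0.681
gripper_force: 43.7
[0.58522554 0.01706314 0.08429141]
```

View pics/z3.png

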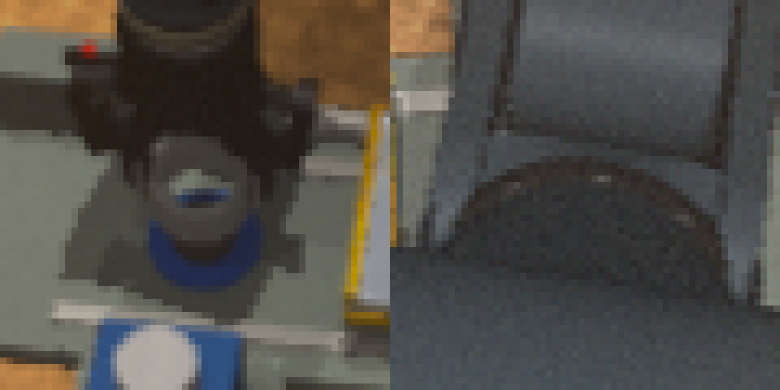

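The ring is above the blue seat at (205,235) in the left crop and appears centred. Lowering it in steps.

```bash
python3 -m crank '[{"dp":[0,0,-0.3],"angular":[0,0,0]},{"dp":[0,0,-0.3],"angular":[0,0,0]},{"dp":[0,0,-0.15],"angular":[0,0,0]},{"dp":[0,0,-0.1],"angular":[0,0,0]},{"dp":[0,0,0],"angular":[0,0,0]}]';python3 -m crank '[{"dp":[0,0,-0.1],"angular":[0,0,0]},{"dp":[0,0,-0.1],"angular":[0,0,0]},{"dp":[0,0,0],"angular":[0,0,0]}]'
```

```text
t: 5.7
tcp_pos: [0.5857, 0.017, 0.0593]
tool_rot: [0.999, 0.032, -0.001, -0.0]
force: [-0.4, -0.8, -0.5]
finger_gap: 0.679
gripper_force: 43.7
t: 6.0
tcp_pos: [0.5858, 0.017, 0.0536]
tool_rot: [0.999, 0.033, -0.0, -0.0]
force: [-1.0, 0.5, -0.9]
finger_gap: 0.679
gripper_force: 43.7
```

Passing over the post without contact (ring bottom about 0.030).

```bash
python3 -m crank '[{"dp":[0,0,-0.1],"angular":[0,0,0]},{"dp":[0,0,-0.07],"angular":[0,0,0]},{"dp":[0,0,0],"angular":[0,0,0]}]';python3 -m crank '[{"dp":[0,0,-0.06],"angular":[0,0,0]},{"dp":[0,0,0],"angular":[0,0,0]}]'
```

```text
t: 6.3
tcp_pos: [0.5858, 0.017, 0.0484]
tool_rot: [0.999, 0.033, -0.0, -0.0]
force: [-0.2, -0.5, -1.7]
finger_gap: 0.68
gripper_force: 43.7
t: 6.5
tcp_pos: [0.5862, 0.017, 0.0475]
tool_rot: [0.999, 0.033, 0.0, 0.0]
force: [-2.0, 0.3, 0.7]
finger_gap: 0.683
gripper_force: 44.0
```

```bash
python3 -m crank '[{"dp":[0,0,-0.04],"angular":[0,0,0]},{"dp":[0,0,0],"angular":[0,0,0]}]'; python3 -m crank '[{"dp":[0,0,0],"angular":[0,0,0]},{"dp":[0,0,0],"angular":[0,0,0]},{"dp":[0,0,0],"angular":[0,0,0]},{"dp":[0,0,0],"angular":[0,0,0]},{"dp":[0,0,0],"angular":[0,0,0]}]' 0;  python3 -m crank '[{"dp":[0,0,0.4],"angular":[0,0,0]},{"dp":[0,0,0.9],"angular":[0,0,0]},{"dp":[0,0,1],"angular":[0,0,0]},{"dp":[0,0,1],"angular":[0,0,0]},{"dp":[0,0.5,1],"angular":[0,0,0]},{"dp":[0,1,0.3],"angular":[0,0,0]},{"dp":[0,1,0],"angular":[0,0,0]},{"dp":[0,1,0],"angular":[0,0,0]},{"dp":[0,1,0],"angular":[0,0,0]},{"dp":[0,1,0],"angular":[0,0,0]},{"dp":[0,1,0],"angular":[0,0,0]},{"dp":[0,1,0],"angular":[0,0,0]},{"dp":[0,0,0],"angular":[0,0,0]}]' 1; python3 - <<'E'
from h import *
o=[]
for n in('scene','top'):
    c=snap(n,n+'4'); w=cloud(c);Z=w[...,2]
    m=(np.hypot(w[...,0]-.586,w[...,1]-.017)<.045)&(Z>.044)&(Z<.065);p=w[m]
    print(n,len(p),cv2.minEnclosingCircle(p[:,:2].astype(np.float32)) if len(p) else '',np.percentile(p[:,2],[5,50,95]))
    q=p-p.mean(0); print('normal',np.linalg.svd(q)[2][2])
    hsv=cv2.cvtColor(c['image'],cv2.COLOR_BGR2HSV); o_=(hsv[...,0]<20)&(hsv[...,1]>150)&(hsv[...,2]>100)&(Z>.105)&(Z<.125)&(w[...,1]>.15)&(w[...,1]<.25)
    print('handle',o_.sum(),w[o_].mean(0))
    T=np.linalg.inv(c['pose']);p=T[:3,:3]@np.array([.58,.09,.05])+T[:3,3]; u,v=(c['mtx']@p/p[2])[:2].astype(int)
    o.append(cv2.resize(c['image'][v-50:v+50,u-65:u+65],(390,300),interpolation=3))
cv2.imwrite('pics/z4.png',np.hstack(o))
E
```

```text
t: 6.7
tcp_pos: [0.5862, 0.017, 0.0474]
tool_rot: [0.999, 0.033, 0.0, 0.0]
force: [-3.5, 0.7, 10.9]
finger_gap: 0.68
gripper_force: 44.6
t: 7.2
tcp_pos: [0.586, 0.017, 0.0456]
tool_rot: [0.999, 0.033, -0.0, -0.0]
force: [-0.3, -0.7, -0.1]
finger_gap: 1.0
gripper_force: 0.0
t: 8.5
tcp_pos: [0.5856, 0.2456, 0.1847]
tool_rot: [0.999, 0.035, 0.001, -0.001]
force: [0.0, -0.1, -0.6]
finger_gap: -0.002
gripper_force: 0.0
scene 106 ((0.5858692526817322, 0.02029450237751007), 0.03162712976336479) [0.04470017 0.05069259 0.05566726]
normal [-0.01059861  0.00708194 -0.99991875]
handle 36 [0.57417908 0.20354246 0.11370598]
top 148 ((0.5846572518348694, 0.013239128515124321), 0.030726052820682526) [0.04527332 0.05084223 0.05697442]
normal [ 2.14627903e-02 -9.39875257e-04 -9.99769206e-01]
handle 25 [0.5764281  0.1992221  0.11239037]
```

View pics/z4.png

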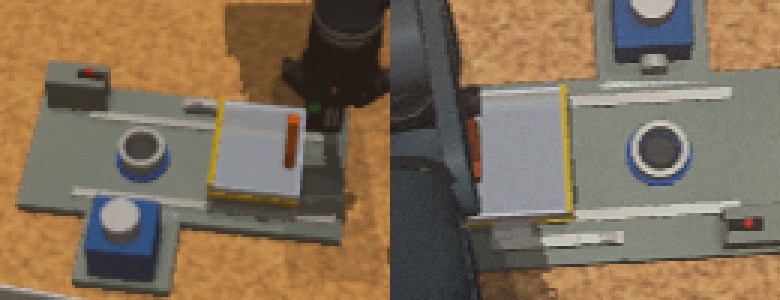

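The ring sits flat on the seat, with its top at 0.051 against 0.052 expected. The handle is unmoved at (0.575, 0.202), so I'm lowering the closed fingers behind it.

```bash
python3 -m crank '[{"dp":[-0.42,0.1,-0.6],"angular":[0,0,0]},{"dp":[0,0,-1],"angular":[0,0,0]},{"dp":[0,0,-0.7],"angular":[0,0,0]},{"dp":[0,0,-0.3],"angular":[0,0,0]},{"dp":[0,0,0],"angular":[0,0,0]}]'; python3 -m crank '[{"dp":[0.01,-0.2,0],"angular":[0,0,0]},{"dp":[0.01,-0.2,0],"angular":[0,0,0]},{"dp":[0.01,-0.2,0],"angular":[0,0,0]},{"dp":[0.01,-0.2,0],"angular":[0,0,0]},{"dp":[0.01,-0.2,0],"angular":[0,0,0]},{"dp":[0.01,-0.2,0],"angular":[0,0,0]}]'; python3 - <<'E'
from h import *
c=snap('scene','scene5'); w=cloud(c);Z=w[...,2]
hsv=cv2.cvtColor(c['image'],cv2.COLOR_BGR2HSV); m=(hsv[...,0]<20)&(hsv[...,1]>150)&(hsv[...,2]>100)&(Z>.105)&(Z<.125)&(w[...,1]>.0)&(w[...,1]<.25)
print(m.sum(),w[m].mean(0)); cv2.imwrite('pics/z5.png',cv2.resize(c['image'][150:260,190:320],None,fx=3,fy=3,interpolation=3))
E
```

```text
t: 9.1
tcp_pos: [0.5728, 0.2437, 0.1048]
tool_rot: [0.999, 0.032, -0.001, 0.0]
force: [-0.5, 0.2, 0.1]
finger_gap: -0.007
gripper_force: 0.0
t: 9.7
tcp_pos: [0.5758, 0.2087, 0.1063]
tool_rot: [0.999, 0.033, 0.001, -0.0]
force: [1.2, 1.7, 0.7]
finger_gap: 0.0
gripper_force: 0.7
15 [0.59404731 0.18921832 0.11348913]
```

View pics/z5.png

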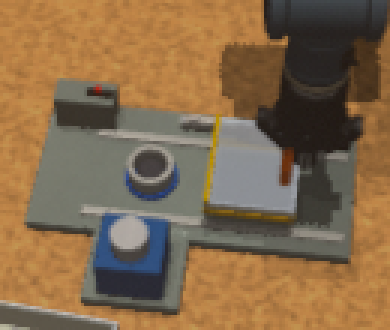

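The fingers are against the handle at (287,165) and the guard is moving at about 1.7 N. Pushing on to a travel of about 0.112.

```bash
python3 -m crank '[{"dp":[0.019,-0.3,0],"angular":[0,0,0]},{"dp":[0.019,-0.3,0],"angular":[0,0,0]},{"dp":[0.019,-0.3,0],"angular":[0,0,0]},{"dp":[0.019,-0.3,0],"angular":[0,0,0]},{"dp":[0.019,-0.3,0],"angular":[0,0,0]},{"dp":[0.019,-0.3,0],"angular":[0,0,0]},{"dp":[0.019,-0.3,0],"angular":[0,0,0]},{"dp":[0.019,-0.3,0],"angular":[0,0,0]},{"dp":[0.019,-0.3,0],"angular":[0,0,0]},{"dp":[0.019,-0.3,0],"angular":[0,0,0]},{"dp":[0.01,-0.2,0],"angular":[0,0,0]},{"dp":[0,0,0],"angular":[0,0,0]}]'; python3 -m crank '[{"dp":[0.006,-0.1,0],"angular":[0,0,0]},{"dp":[0.006,-0.1,0],"angular":[0,0,0]}]';  python3 -m crank '[{"dp":[0.006,-0.1,0],"angular":[0,0,0]},{"dp":[0.006,-0.1,0],"angular":[0,0,0]}]'
```

```text
t: 10.95
tcp_pos: [0.5808, 0.1118, 0.1055]
tool_rot: [0.999, 0.032, -0.001, 0.0]
force: [0.5, 0.3, -0.3]
finger_gap: -0.003
gripper_force: 0.0
t: 11.15
tcp_pos: [0.5809, 0.1073, 0.1055]
tool_rot: [0.999, 0.033, -0.001, -0.0]
force: [-0.5, 1.1, -0.0]
finger_gap: -0.002
gripper_force: 0.7
t: 11.35
tcp_pos: [0.5813, 0.1011, 0.1055]
tool_rot: [0.999, 0.033, -0.001, -0.0]
force: [-1.6, 0.8, -0.6]
finger_gap: -0.001
gripper_force: 0.7
```

```bash
(python3 -m crank '[{"dp":[0.003,-0.05,0],"angular":[0,0,0]},{"dp":[0.003,-0.05,0],"angular":[0,0,0]}]'
python3 -m crank '[{"dp":[0.003,-0.05,0],"angular":[0,0,0]},{"dp":[0.003,-0.05,0],"angular":[0,0,0]}]'
python3 -m crank '[{"dp":[0.003,-0.05,0],"angular":[0,0,0]},{"dp":[0.003,-0.05,0],"angular":[0,0,0]}]'
python3 -m crank '[{"dp":[0.003,-0.05,0],"angular":[0,0,0]},{"dp":[0.003,-0.05,0],"angular":[0,0,0]}]'
python3 -m crank '[{"dp":[0.003,-0.05,0],"angular":[0,0,0]},{"dp":[0.003,-0.05,0],"angular":[0,0,0]}]') | egrep 'pos|^force'
```

```text
tcp_pos: [0.5818, 0.0979, 0.1057]
force: [-0.9, 1.1, 0.6]
tcp_pos: [0.5821, 0.0954, 0.1057]
force: [-0.7, 4.6, -1.7]
tcp_pos: [0.5822, 0.093, 0.1058]
force: [-1.0, 6.6, 0.2]
tcp_pos: [0.5824, 0.0902, 0.1058]
force: [-1.4, 6.6, -0.5]
tcp_pos: [0.5826, 0.0874, 0.1058]
force: [-0.6, 7.6, -0.4]
```

```bash
cat > pin.py <<'E'
from h import *
for f in ('scene0','now'):
    im=cv2.imread('pics/scene0.png') if f=='scene0' else snap('scene')['image']
    c=im[170:192,205:240].astype(float); b,g,r=c[...,0],c[...,1],c[...,2]
    w=np.clip(r-1.6*np.maximum(g,b)-15,0,None)*(np.indices(r.shape)[0]<16); gr=np.clip(g-1.25*np.maximum(r,b)-8,0,None)
    v,u=np.indices(r.shape); print(f,'red',w.sum().round(),(w*v).sum()/w.sum()+170,(w*u).sum()/w.sum()+205,'green',gr.sum().round())
E
(python3 -m crank '[{"dp":[0.004,-0.06,0],"angular":[0,0,0]},{"dp":[0,0,0],"angular":[0,0,0]}]'
python3 -m crank '[{"dp":[0.004,-0.06,0],"angular":[0,0,0]},{"dp":[0,0,0],"angular":[0,0,0]}]'
python3 -m crank '[{"dp":[0.004,-0.06,0],"angular":[0,0,0]},{"dp":[0,0,0],"angular":[0,0,0]}]') | egrep 'pos|^force'; python3 pin.py
```

```text
tcp_pos: [0.5827, 0.0856, 0.1057]
force: [-2.2, 5.9, -0.3]
tcp_pos: [0.5828, 0.0841, 0.1058]
force: [-1.0, 6.9, -1.3]
tcp_pos: [0.5829, 0.0823, 0.1058]
force: [-0.4, 7.1, -0.3]
scene0 red 239.0 179.36599664991624 222.2353433835846 green 0.0
now red 168.0 178.44655581947742 222.0249406175772 green 0.0
```

Pin has lifted by about 1 px and there is no click yet. Now 1 mm steps.

```bash
(python3 -m crank '[{"dp":[0.002,-0.035,0],"angular":[0,0,0]},{"dp":[0,0,0],"angular":[0,0,0]}]'
python3 -m crank '[{"dp":[0.002,-0.035,0],"angular":[0,0,0]},{"dp":[0,0,0],"angular":[0,0,0]}]'
python3 -m crank '[{"dp":[0.002,-0.035,0],"angular":[0,0,0]},{"dp":[0,0,0],"angular":[0,0,0]}]') | egrep 'pos|^force'; python3 pin.py
```

```text
tcp_pos: [0.583, 0.0809, 0.1057]
force: [-1.6, 6.1, -0.2]
tcp_pos: [0.5831, 0.0798, 0.1057]
force: [-1.2, 5.9, -1.1]
tcp_pos: [0.5832, 0.0786, 0.1058]
force: [-0.2, 5.7, 0.1]
scene0 red 239.0 179.36599664991624 222.2353433835846 green 0.0
now red 170.0 178.2617370892019 222.10093896713616 green 0.0
```

```bash
(python3 -m crank '[{"dp":[0.002,-0.035,0],"angular":[0,0,0]},{"dp":[0,0,0],"angular":[0,0,0]}]'
python3 -m crank '[{"dp":[0.002,-0.035,0],"angular":[0,0,0]},{"dp":[0,0,0],"angular":[0,0,0]}]') | egrep 'pos|^force'; python3 pin.py
```

```text
tcp_pos: [0.5834, 0.0766, 0.1058]
force: [-0.3, 0.7, 1.0]
tcp_pos: [0.5836, 0.0758, 0.1058]
force: [-0.3, 4.9, -0.7]
scene0 red 239.0 179.36599664991624 222.2353433835846 green 0.0
now red 237.0 178.97048903878584 221.99156829679595 green 0.0
```

Force dropped (5.7 → 0.7 N) and the pin fell back to a small lift, so it clicked. Backing off and checking that it holds.

```bash
python3 -m crank '[{"dp":[-0.02,0.3,0],"angular":[0,0,0]},{"dp":[-0.04,0.7,0],"angular":[0,0,0]},{"dp":[0,0.3,0.7],"angular":[0,0,0]},{"dp":[0,0,1],"angular":[0,0,0]},{"dp":[0,0,1],"angular":[0,0,0]},{"dp":[0,0.5,1],"angular":[0,0,0]},{"dp":[0,1,0.5],"angular":[0,0,0]},{"dp":[0,1,0],"angular":[0,0,0]},{"dp":[0,1,0],"angular":[0,0,0]},{"dp":[0,1,0],"angular":[0,0,0]},{"dp":[0,0,0],"angular":[0,0,0]},{"dp":[0,0,0],"angular":[0,0,0]}]'; python3 pin.py; python3 - <<'E'
from h import *
o=[]
for n in('scene','top'):
    c=snap(n,n+'6'); w=cloud(c);Z=w[...,2]
    hsv=cv2.cvtColor(c['image'],cv2.COLOR_BGR2HSV); m=(hsv[...,0]<20)&(hsv[...,1]>150)&(hsv[...,2]>100)&(Z>.105)&(Z<.125)&(w[...,1]>.0)&(w[...,1]<.15)
    print(n,m.sum(),w[m].mean(0))
    T=np.linalg.inv(c['pose']);p=T[:3,:3]@np.array([.57,.02,.05])+T[:3,3]; u,v=(c['mtx']@p/p[2])[:2].astype(int)
    o.append(cv2.resize(c['image'][v-45:v+45,u-45:u+45],(390,390),interpolation=3))
cv2.imwrite('pics/z6.png',np.hstack(o))
E
```

```text
t: 15.3
tcp_pos: [0.5819, 0.2495, 0.2319]
tool_rot: [0.999, 0.033, 0.0, 0.001]
force: [0.1, 0.1, 0.8]
finger_gap: -0.002
gripper_force: 0.0
scene0 red 239.0 179.36599664991624 222.2353433835846 green 0.0
now red 227.0 178.95774647887325 222.00704225352112 green 0.0
scene 49 [0.58866707 0.05725263 0.11394372]
top 71 [0.58165304 0.05461597 0.11358836]
```

View pics/z6.png

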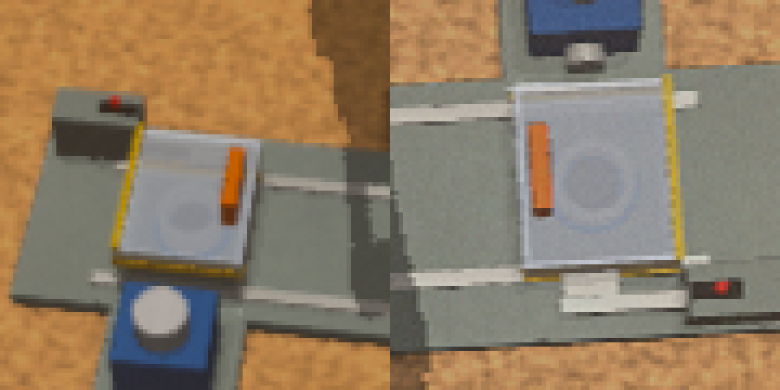

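The guard stays shut with the arm clear: the handle is at y ≈ 0.056, the same as at the click. The pin is about 2 mm up, the ring shows under the roof, and the tongue is in the latch at (690,300).

```bash
python3 -c "
from station import order; print(order.sign_off())"
```

```text
the job is handed in; nothing more can be done
None
```

The ring is flat on the nest and released, the guard is latched shut and holding without being driven on to the stop, the finished rings and the bottle were not touched, and I handed the job in at about 15 s; I never made out the latch's green band in the pictures, so the latch holding rests on the force drop, the pin height and the guard not springing back.

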